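# Set out the soil samples for logging

### The job

Lay the orange-capped soil core in the V-groove at the green end of the cradle and the blue-capped core in the groove at the plain end, each centred lengthwise and resting in its notches, and stand the amber vial between them, on the middle of the black pad. Put the clear soil box in the middle of the perforated steel stand, its long side along the stand's long side, and stand the white data logger on top of it, in the middle of the lid. Keep vial, box and logger upright throughout and leave the black-capped core where it lies.

Things in the scene. Friction and masses are not known exactly. Their poses are not given: they have to be found in the camera images.
- cradle: fixed grey cradle (sizes in mm) 164 (x) by 80 (y), any yaw, origin under its centre. 90-degree V-grooves along its y at x = +58 (green end) and -58 (plain grey end), each two V-notched cheeks 40 tall, 8 thick, at y = +-32; 8 tall base between them leaves fingers room at mid-tube. A seated tube's axis is 42 above the table. Midway: black round pad, 48 across, top 20 above the table.
- stand: fixed perforated stainless steel stand, a flat plate 130 mm (its x) by 100 mm (its y), top 20 mm above the table, on four short black feet, yaw anything; origin at its centre, on the table level.
- core_orange_center (a point): soil core with orange caps: clear round tube full of dark brown soil, 28 mm in diameter, 120 mm long with its two 12 mm long orange hexagonal end caps (30 mm across flats, so it does not roll). The point is its centre, 15 mm above the table at the start; y runs along the tube. About 120 g.
- core_blue_center (a point): soil core with blue caps: clear round tube full of dark brown soil, 28 mm in diameter, 120 mm long with its two 12 mm long blue hexagonal end caps (30 mm across flats, so it does not roll). The point is its centre, 15 mm above the table at the start; y runs along the tube. About 120 g.
- core_black_center (a point): bystander, not part of the job: soil core with black caps: clear round tube full of dark brown soil, 28 mm in diameter, 120 mm long with its two 12 mm long black hexagonal end caps (30 mm across flats, so it does not roll). The point is its centre, 15 mm above the table at the start; y runs along the tube. About 120 g.
- vial_center (a point): small amber glass vial with white cap, standing, 32 mm in diameter, 50 mm tall; the point is its centre, 25 mm above its foot; z is up. 60 g or so.
- soilbox_center (a point): small clear box with dark brown soil to two thirds of its height and a pale-rimmed lid, 84 mm (its x) by 54 mm (its y) by 44 mm tall, lid shut fast, flat on top; the point is its centre, 22 mm above its underside; z is up. 220 g or so.
- logger_center (a point): round white data logger with a red band and a red dot on top, a puck 40 mm in diameter and 30 mm tall; the point is its centre, 15 mm above its underside; z is up. 50 g or so.
Mind the look-alikes: they are no part of the job. What is shaped like the part that bears core_blue_center but yellow is not meant. Of the things that look like the part that bears soilbox_center, take the one that is nearest to the robot's base at the start.

How it is judged:
By the outcome, as a careful person would: the job done as asked, in the order asked, and still so for the second after the job is handed in, with the robot touching nothing.
It also fails if it takes over 128 s, if anything falls off the work surface, if the arm or the gripper's body presses on something with over 40 N, if the wrist force passes 120 N, or if a joint passes its speed limit or range.

### The arm

A 6-joint arm with a two-finger parallel gripper is mounted at the origin on the work surface. World frame = base frame: x ahead of the robot, y to its left, z up, the work surface at z = 0. Lengths are in mm, angles in degrees, forces in N, time in s.
With the tool pointing down it reaches from about 300 to 850 mm from the base axis. Payload 4.2 kg.
Tool frame: the origin (TCP) lies at the very end of the fingers, on their centre line; the grasp point (between the pads) lies 19 mm behind it; z points along the fingers, y is the line along which they close (so a half turn about z gives the same grasp; the last joint's range is limited). The gripper opens to 91 mm and grips with 3 to 60 N. Pads are 32 mm wide; open, the fingers measure 118 mm over their backs; the gripper's body (76 mm by 178 mm) begins 60 mm behind the grasp point.
Start: joints at [-66.062, 18.312, 89.639, -0, 72.044, -1.146], TCP at [243.776, -520.787, 189.376] pointing down, gripper open.
Joint ranges: [-177.97, 177.97], [-48.28, 115.42], [12.27, 149.76], [-77.06, 257.06], [2.81, 150.46], [-146.56, 146.56]. Speed limits (degrees/s): [147.25, 147.25, 180, 180, 180, 180].

### API

Orientations are given as [roll, pitch, yaw] about the fixed x, y, z axes, in that order (R = Rz(yaw) Ry(pitch) Rx(roll)).
In Python, from rig import r gives the robot as it stands.
- The arm moves only by the shell command python3 -m inch 'ROWS' [FORCE]. ROWS is JSON, one flat list of numbers, 7 for each row, row after row: the shift along the world's x, y, z in cm, then the turn, a rotation vector about the world's x, y, z in rad, then the finger opening in cm, from 0 to 9.12. A call has 1 to 20 rows; each row is the pose to reach, as a shift and turn from the pose commanded when the call began; what a row does not reach only later rows make up. A row lasts 1/12 s, in which the tool goes at most 41.7 mm and 7.16 degrees, less where a joint would pass 70% of its speed; a pose out of reach is approached as far as the arm can. A call with a gripper value outside its range is refused whole. The fingers move at their own pace and stop on an object; FORCE is the grip in N (left out, the last holds). Time passes only in rows, so rows that repeat a pose let the fingers close. It gives the time, the measured TCP pose, the force, the opening and the grip force at its end, in the units of the state.
- r.observe(): the state, without advancing time (a new reading comes with each control period).
- r.snapshot(name): name is "scene" or "top"; returns the picture (480x640x3 uint8, blue, green, red); there is no depth.
- r.camera_model(name): a dict with "fovy" (degrees; the focal length in pixels is half the picture's height over the tangent of half this angle, whatever the lens; pixels are square), "cx", "cy" (the principal point, pixels), "k1" (the pictures are not rectified: a ray, as slopes to the right and down, at radius r is drawn at 1 + k1 r^2 times it, then the intrinsics apply), "extrinsics" (4x4, takes a point from camera to world coordinates). Camera axes: x right, y down, z forward; pixel columns grow to the right and rows downward; lengths in mm; the calibration is good to about 2 mm. A picture is of the moment at which its call begins. camera_model takes no time and is no camera call.
- r.finish_job(): hands the job in; it is judged then, once.
The state is a dict: "t": time; "q": joint angles; "joint_vel": joint speeds; "tau": joint torques, N m; "ee_pos": TCP position; "tool_rot": TCP orientation; "contact_force": force on the tool from outside, world axes, zero at the start; "torque": the same for the moment, N m; "gripper_width": finger opening in mm; "grip_force": force on a finger pad.
Only numpy, scipy, OpenCV 4.12 (cv2) and the standard library are available. Lean on these libraries where they do the work, as an engineer would, in place of code of your own. Each camera call takes 0.05 s, during which the arm holds its last target. There are 200 camera calls.

## Working session

There is one attempt and no reset: what is moved stays moved. The work goes in short steps, Python scripts to look and compute and a shell command to move; the robot and the scene stay as the last step left them, time stands still between calls to the robot, and variables do not carry over. Pictures are saved under pics/ and viewed, at most 14 in all, crops included, and the job is handed in when it is done.

```bash
mkdir -p pics; ls; python3 - <<'E'
from rig import r
import cv2,json
for n in("scene","top"):
    cv2.imwrite(f"pics/{n}0.png",r.snapshot(n)); c=r.camera_model(n); print(n,{k:(v if k!='extrinsics' else [[round(float(a),4) for a in b] for b in v]) for k,v in c.items()})
print(r.observe())
E
```

```text
pics
scene {'fovy': 47.8351147709252, 'cx': 306.02312557129846, 'cy': 245.86945962026508, 'k1': -0.12597620688698646, 'extrinsics': [[-0.6972, 0.3665, -0.6161, 1393.6234], [0.7165, 0.3824, -0.5834, 708.862], [0.0217, -0.8482, -0.5292, 715.2173], [0.0, 0.0, 0.0, 1.0]]}
top {'fovy': 52.69013985627141, 'cx': 322.3869731727828, 'cy': 233.8095418405353, 'k1': -0.05127126400694728, 'extrinsics': [[0.024, -0.9936, 0.1099, 518.4245], [-0.9997, -0.0242, -0.0007, 2.3235], [0.0033, -0.1099, -0.9939, 1017.7762], [0.0, 0.0, 0.0, 1.0]]}
{'t': 0.1, 'q': array([-6.60636892e+01,  1.83472695e+01,  8.96988650e+01, -7.77627939e-04,
        7.20449527e+01, -1.14813131e+00]), 'joint_vel': array([-0.10199943, -0.08962666, -0.0822239 , -0.02342623, -0.05793588,
       -0.07542851]), 'tau': array([ 4.24432155e-04, -4.13334274e+01, -2.32510078e+01,  7.29615055e-02,
        4.21747752e-02, -6.17740261e-05]), 'ee_pos': array([ 243.54941306, -520.32834407,  188.61523242]), 'tool_rot': array([-1.79908916e+02, -1.08591789e-03,  2.50846816e+01]), 'contact_force': array([-0.39271869, -0.88438685,  0.86216202]), 'torque': array([ 0.03269356, -0.02767717,  0.06704145]), 'grip_force': 0.0, 'gripper_width': 91.00084745321922}
```

View pics/top0.png

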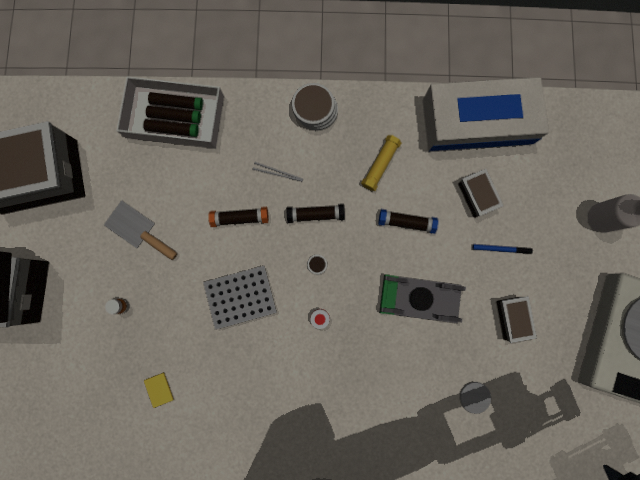

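View pics/scene0.png

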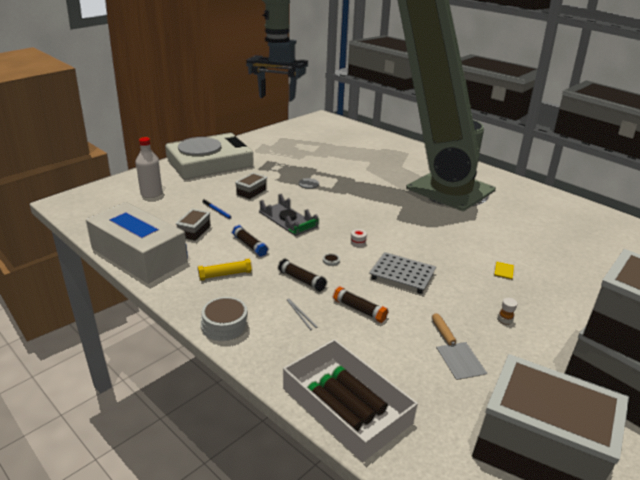

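Candidates in the top view:
- **Cores:** orange (239,217), blue (408,221), black bystander (315,214), yellow look-alike (380,163), green-capped cores in the tray (172,115).
- **Soil boxes:** (516,320) and (479,194). The first looks nearest the base; the big boxes on the left are far too large.
- **Vial:** (117,306).
- **Logger:** the red-dotted puck at (320,319). The dark cup at (317,264) is not it.
- **Stand:** (240,297).
- **Cradle:** (421,299), green end on the left.

```bash
cat > h.py <<'E'
import numpy as np, cv2
from rig import r
def cam(n):
    c=r.camera_model(n); f=240/np.tan(np.radians(c["fovy"]/2)); return c,f
def ray(n,uv):
    c,f=cam(n); uv=np.atleast_2d(uv).astype(float)
    K=np.array([[f,0,c["cx"]],[0,f,c["cy"]],[0,0,1]])
    p=cv2.undistortPoints(uv[:,None],K,np.array([c["k1"],0,0,0,0.]))[:,0]
    # iterate fixed point more for accuracy is not needed: |k1| r^2 small
    E=np.array(c["extrinsics"]); d=np.c_[p,np.ones(len(p))]@E[:3,:3].T
    return E[:3,3],d
def onz(n,uv,z):
    o,d=ray(n,uv); return (o+d*((z-o[2])/d[:,2])[:,None])
def two(uvt,uvs):
    o1,d1=ray("top",uvt); o2,d2=ray("scene",uvs); d1=d1[0];d2=d2[0]
    s=np.linalg.lstsq(np.c_[d1,-d2],o2-o1,rcond=None)[0]
    a=o1+s[0]*d1;b=o2+s[1]*d2; return (a+b)/2,np.linalg.norm(a-b)
def blobs(img,lo,hi,roi,amin=10):
    x0,y0,x1,y1=roi; m=cv2.inRange(cv2.cvtColor(img[y0:y1,x0:x1],cv2.COLOR_BGR2HSV),np.array(lo),np.array(hi))
    n,l,s,c=cv2.connectedComponentsWithStats(m)
    return sorted([(int(s[i,4]),c[i]+[x0,y0],np.argwhere(l==i)[:,::-1]+[x0,y0]) for i in range(1,n) if s[i,4]>=amin],key=lambda t:-t[0])
E
python3 - <<'E'
from h import *
t=cv2.imread("pics/top0.png"); s=cv2.imread("pics/scene0.png"); np.set_printoptions(precision=1,suppress=True)
def caps(nm,lo,hi,rt,rs):
    b=blobs(t,lo,hi,rt)[:2]; P=onz("top",[x[1] for x in b],18)
    d=P[0]-P[1]; print(nm,[x[0] for x in b],"c",P.mean(0),"len",np.linalg.norm(d),"yaw",np.degrees(np.arctan2(d[1],d[0]))%180)
    b=blobs(s,lo,hi,rs)[:2]; Q=onz("scene",[x[1] for x in b],18); print("   scene",[x[0] for x in b],Q.mean(0),np.linalg.norm(Q[0]-Q[1]))
caps("orange",(5,140,90),(18,255,255),(200,195,280,240),(325,280,395,330))
caps("blue",(105,120,60),(125,255,255),(370,200,445,240),(225,220,275,260))
b=blobs(t,(0,120,90),(8,255,255),(300,300,340,340))[0]; print("dot",b[0],b[1],onz("top",b[1],30))
# pale/dark rois as crops
def crop(im,x0,y0,x1,y1,k=5): return cv2.resize(im[y0:y1,x0:x1],None,fx=k,fy=k,interpolation=cv2.INTER_CUBIC)
A=np.vstack([np.hstack([crop(t,195,255,285,335,4),crop(t,370,260,475,335,4)[:300]if 0 else crop(t,370,258,475,338,4)]),
 np.hstack([crop(t,490,285,545,350,4),crop(t,90,285,145,350,4),crop(t,295,285,350,350,4),np.zeros((260,120,3),np.uint8)])])
cv2.imwrite("pics/crop1.png",A);print(A.shape)
print("boxes",np.linalg.norm(onz("top",[[516,320],[479,194]],44)[:,:2],axis=1))
E
```

```text
orange [56, 50] c [663.2 180.2  18. ] len 109.59908903141024 yaw 95.75201085832656
   scene [83, 58] [663.6 172.   18. ] 109.84301882674889
blue [75, 69] c [ 660.9 -177.4   18. ] len 108.8037655133811 yaw 82.45375978996499
   scene [103, 16] [ 662.9 -183.3   18. ] 121.5982504199087
dot 85 [319.5 319. ] [[455.    3.3  30. ]]
(580, 780, 3)
boxes [604.8 783.6]
```

View pics/crop1.png

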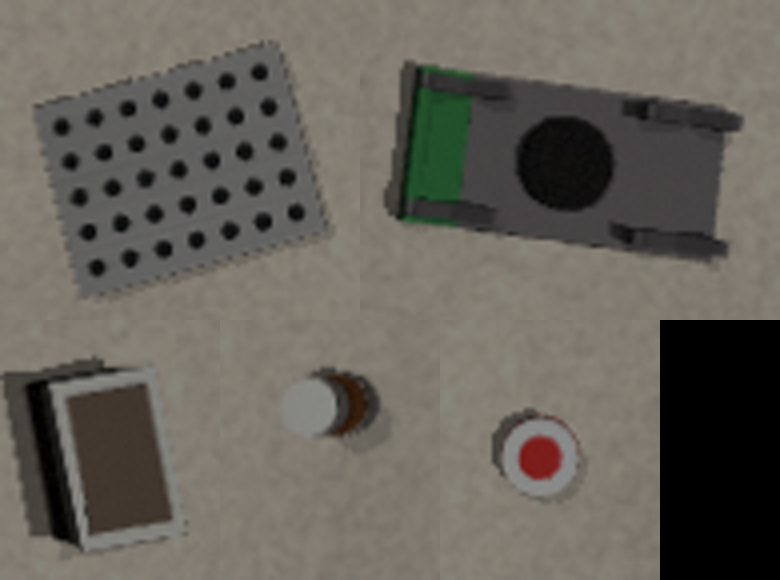

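Crop 1 shows all targets clearly: the stand with its 5x7 holes, the cradle with its green end on the left and pad at about (421,299), the box lid at about (518,319), the vial cap at about (112.5,306.7), and the logger's red dot at (319.5,319). The box at (516,320) is 605 mm from the base and the other is 784 mm, so I take the nearer one.

```bash
python3 - <<'E'
from h import *
t=cv2.imread("pics/top0.png"); s=cv2.imread("pics/scene0.png"); np.set_printoptions(precision=1,suppress=True)
def yaw(d): return np.degrees(np.arctan2(d[1],d[0]))%180
for nm,lo,hi,roi in(("orange",(3,110,40),(20,255,255),(200,195,280,240)),("blue",(100,90,35),(128,255,255),(370,200,445,240))):
    b=blobs(t,lo,hi,roi)[:2]
    P=onz("top",[x[1] for x in b],16);d=P[0]-P[1];print(nm,[(x[0],x[1]) for x in b],P.mean(0),np.linalg.norm(d),yaw(d))
# stand holes
b=[x for x in blobs(t,(0,0,0),(180,255,60),(205,265,275,330),3)]; print("holes",len(b))
c=np.array([x[1] for x in b]);P=onz("top",c,20)
rc=cv2.minAreaRect(P[:,:2].astype(np.float32));print("stand",P.mean(0),rc)
# box lid pale rim outer contour
b=blobs(t,(0,0,135),(180,60,255),(490,285,545,350),20)
for x in b[:2]:
    L=onz("top",x[2],44);print("lid",x[0],cv2.minAreaRect(L[:,:2].astype(np.float32)))
b=blobs(t,(0,20,40),(20,140,110),(502,298,535,342),20)[0];L=onz("top",b[2],44);print("lidbrown",b[0],cv2.minAreaRect(L[:,:2].astype(np.float32)),L.mean(0))
for nm,roi,z in(("vialcap",(100,290,128,325),50),("logger",(300,300,340,340),30)):
    x=blobs(t,(0,0,140),(180,60,255),roi,10)[0];h=cv2.convexHull(x[2].astype(np.int32));(c,rad)=cv2.minEnclosingCircle(h)
    print(nm,x[0],x[1],c,rad,onz("top",c,z))
# pad
x=blobs(t,(0,0,0),(180,255,38),(405,283,438,315),20)[0];print("pad",x[0],x[1],onz("top",x[1],20))
A=cv2.resize(t[270:328,372:470],None,fx=8,fy=8,interpolation=cv2.INTER_CUBIC);A=cv2.convertScaleAbs(A,alpha=1.8)
cv2.imwrite("pics/crop2.png",A)
E
```

```text
orange [(105, array([264. , 214.6])), (94, array([211.9, 218.5]))] [661.2 179.   16. ] 109.48177593604767 95.7461073619581
blue [(99, array([382.2, 216.9])), (77, array([434. , 225.2]))] [ 660.4 -176.9   16. ] 109.67015040898858 82.26754342403612
holes 35
stand [494.6 168.5  20. ] ((494.555908203125, 168.5399169921875), (74.413818359375, 105.88409423828125), 16.822067260742188)
lidbrown 753 ((463.5860595703125, -397.2537841796875), (69.98304748535156, 43.486228942871094), 9.962464332580566) [ 463.5 -397.3   44. ]Traceback (most recent call last):
  File "<stdin>", line 17, in <module>
IndexError: list index out of range
```

```bash
python3 - <<'E'
from h import *
t=cv2.imread("pics/top0.png"); np.set_printoptions(precision=1,suppress=True)
for nm,roi,z in(("vialcap",(100,290,128,325),50),("logger",(300,300,340,340),30)):
    g=cv2.cvtColor(t,cv2.COLOR_BGR2HSV); x0,y0,x1,y1=roi; print(nm,"max V",g[y0:y1,x0:x1,2].max(),"table V,S",np.median(g[y0:y1,x0:x1,2]),np.median(g[y0:y1,x0:x1,1]))
    lo=(0,0,np.median(g[y0:y1,x0:x1,2])+8 if 0 else 100)
    x=blobs(t,(0,0,100),(180,22,255),roi,10)[0];c,rad=cv2.minEnclosingCircle(cv2.convexHull(x[2].astype(np.int32)))
    print(x[0],x[1],c,rad,onz("top",c,z),onz("top",x[1],z))
x=blobs(t,(0,0,0),(180,255,38),(405,283,438,315),20)[0];print("pad",x[0],x[1],onz("top",x[1],20))
A=cv2.resize(t[270:328,372:470],None,fx=8,fy=8,interpolation=cv2.INTER_CUBIC);A=cv2.convertScaleAbs(A,alpha=1.8)
cv2.imwrite("pics/crop2.png",A)
E
```

```text
vialcap max V 138 table V,S 128.0 31.0
163 [111.7 306.4] (111.87096405029297, 306.32257080078125) 7.374286651611328 [[469.7 418.1  50. ]] [[469.5 418.4  50. ]]
logger max V 139 table V,S 130.0 31.0
178 [319.3 319.2] (319.5, 319.0) 9.65670394897461 [[454.9   3.3  30. ]] [[454.4   3.7  30. ]]
pad 456 [420.7 298.4] [[ 500.7 -202.9   20. ]]
```

View pics/crop2.png

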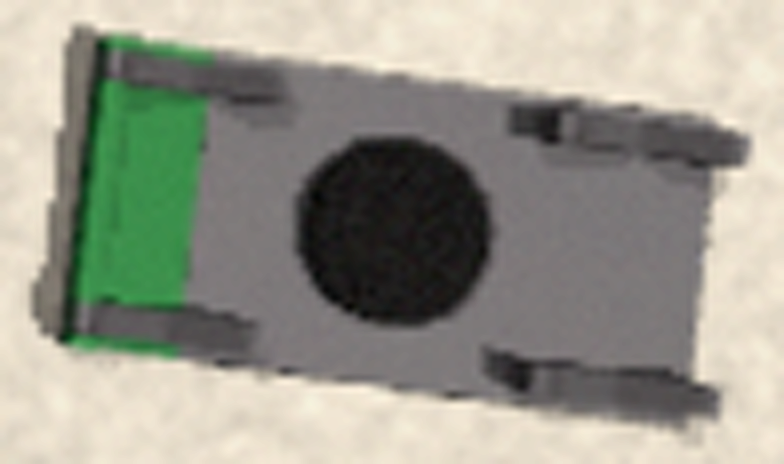

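Crop 2 (8x, origin 372,270) shows the cradle base corners at the green end, about (385.4,274.6) and (380.1,312.8), the plain right edge from about (461,292.5) to (458.3,316.3), and the pad at (420.7,298.4).

```bash
python3 - <<'E'
from h import *
np.set_printoptions(precision=1,suppress=True)
def L(a,b,z=8):
    P=onz("top",np.array([a,b])/8+[372,270],z);d=(P[1]-P[0]);return P,np.degrees(np.arctan2(d[1],d[0]))
for a,b in(((560,93),(107,37)),((480,397),(65,342)),((107,37),(65,342)),((712,180),(690,370))): P,y=L(a,b);print(P[:,:2].ravel(),np.linalg.norm(P[1]-P[0]),y)
yaw=np.radians(84.2);ex=np.array([np.cos(yaw),np.sin(yaw)]);c=np.array([500.7,-202.9])
for a in((107,37),(65,342)):
    d=L(a,a)[0][0][:2]-c; print("corner rel",d@ex,d@[-ex[1],ex[0]])
print("green groove",c+58*ex,"plain",c-58*ex)
# jaw: axes in tool at yaw; IK check not available. current tool y dir
o=r.observe();print(o["tool_rot"],o["ee_pos"],o["t"])
E
```

```text
[ 536.  -249.8  547.9 -131.4] 119.01463831374558 84.26547921518362
[ 457.3 -229.   469.1 -121.4] 108.2594912272933 83.72646838794017
[ 547.9 -131.4  469.1 -121.4] 79.41024140637793 172.7900138943178
[ 514.3 -289.6  465.3 -283.7] 49.403816377068814 173.135969972333
corner rel 75.90014826073246 -39.74161299626551
corner rel 77.85414970947913 39.64458428359868
green groove [ 506.6 -145.2] plain [ 494.8 -260.6]
[-179.9   -0.    25.1] [ 243.5 -520.3  188.6] 0.1
```

```bash
python3 - <<'E'
from h import *
np.set_printoptions(precision=1,suppress=True)
s=cv2.imread("pics/scene0.png")
yaw=np.radians(83.7);ex=np.array([np.cos(yaw),np.sin(yaw)]);ey=np.array([-ex[1],ex[0]]);c=np.array([500.7,-202.9])
for nm,p in dict(ui=(285,85),li=(255,335),rui=(512,118),rli=(485,365),ruo=(748,148),rlo=(718,400),luo=(108,60),llo=(75,318)).items():
    d=onz("top",np.array(p)/8+[372,270],40)[0,:2]-c;print(nm,d@ex,d@ey)
for p in((690,400),(712,180),(107,37),(80,340)):
    d=onz("top",np.array(p)/8+[372,270],8)[0,:2]-c;print("base8",d@ex,d@ey)
x=blobs(s,(0,0,0),(180,255,40),(275,200,305,230),5)
for q in x[:3]: print("padscene",q[0],q[1],onz("scene",q[1],20))
print(two([420.7,298.4],x[0][1]))
A=cv2.convertScaleAbs(cv2.resize(s[185:245,250:330],None,fx=9,fy=9,interpolation=cv2.INTER_CUBIC),alpha=1.6);cv2.imwrite("pics/crop3.png",A)
E
```

```text
ui 34.38037250268993 -31.66079653168698
li 34.574402136970036 31.239599759586245
rui -23.500094637818904 -30.987672913603934
rli -23.607193902846735 31.109964008287744
ruo -83.75243601168262 -31.33378504948507
rlo -82.86753668935432 32.166809680885066
luo 79.40795759932205 -31.98511416476181
llo 79.82037192034988 32.96969853195765
base8 -85.06836057105902 33.99599570697897
base8 -84.72489933626328 -23.04933240211796
base8 76.2440648122323 -39.0777544192886
base8 73.72342072316577 39.30538094349634
padscene 104 [287.5 214.6] [[ 506.8 -202.2   20. ]]
(array([ 501.7, -205. ,   16.6]), np.float64(3.560477196157671))
```

View pics/crop3.png

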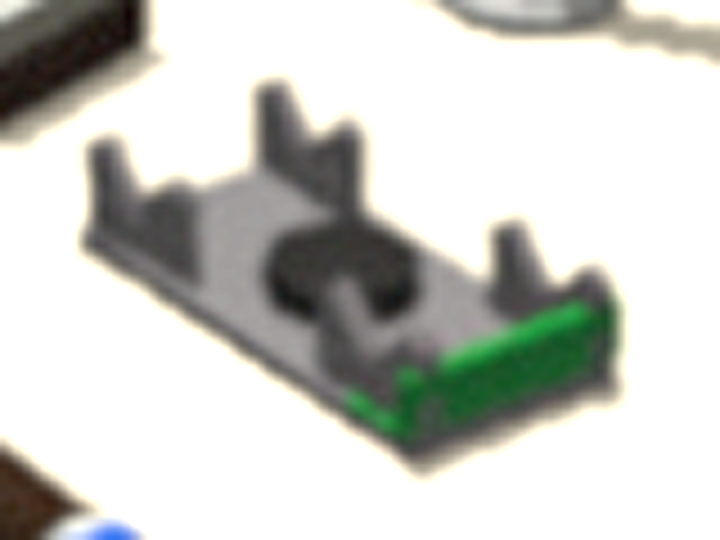

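The cradle has a raised green end plate, which explains the odd edge distance. Cheek tips and pad agree on these poses:
- **Cradle:** centre (500.6,-203.9), yaw 83.7.
- **Orange core:** (661.2,179), axis yaw 95.7.

Now to the orange core.

```bash
python3 -m inch '[41.74,69.98,-8,0,0,1.232,6, 41.74,69.98,-8,0,0,1.232,6, 41.74,69.98,-8,0,0,1.232,6, 41.74,69.98,-8,0,0,1.232,6, 41.74,69.98,-8,0,0,1.232,6, 41.74,69.98,-8,0,0,1.232,6, 41.74,69.98,-8,0,0,1.232,6, 41.74,69.98,-8,0,0,1.232,6, 41.74,69.98,-8,0,0,1.232,6, 41.74,69.98,-8,0,0,1.232,6, 41.74,69.98,-8,0,0,1.232,6, 41.74,69.98,-8,0,0,1.232,6, 41.74,69.98,-8,0,0,1.232,6, 41.74,69.98,-8,0,0,1.232,6, 41.74,69.98,-8,0,0,1.232,6, 41.74,69.98,-8,0,0,1.232,6, 41.74,69.98,-8,0,0,1.232,6, 41.74,69.98,-8,0,0,1.232,6, 41.74,69.98,-8,0,0,1.232,6, 41.74,69.98,-8,0,0,1.232,6]' 25
```

```text
t: 1.77
ee_pos: [662.2, 182.7, 108.1]
tool_rot: [-180.0, -0.1, 95.8]
contact_force: [0.2, -0.3, 0.9]
gripper_width: 59.9
grip_force: 0.0
```

```bash
python3 -m inch '[0,0,-1,0,0,0,6, 0,0,-4,0,0,0,6, 0,0,-8,0,0,0,6, 0,0,-10,0,0,0,6, 0,0,-10.5,0,0,0,6, 0,0,-10.5,0,0,0,6]'
```

```text
t: 2.27
ee_pos: [659.5, 178.1, 2.2]
tool_rot: [-179.7, 0.0, 95.7]
contact_force: [-0.2, -0.1, -0.2]
gripper_width: 60.4
grip_force: 0.0
```

```bash
python3 -m inch '[0,0,0,0,0,0,2, 0,0,0,0,0,0,2, 0,0,0,0,0,0,2, 0,0,0,0,0,0,2, 0,0,0,0,0,0,2, 0,0,0,0,0,0,2, 0,0,0,0,0,0,2, 0,0,0,0,0,0,2]' 25
```

```text
t: 2.93
ee_pos: [661.2, 179.0, 4.5]
tool_rot: [180.0, -0.0, 95.7]
contact_force: [-1.2, 0.1, -0.8]
gripper_width: 20.3
grip_force: 0.0
```

```bash
python3 - <<'E'
from h import *
t=r.snapshot("top");s=r.snapshot("scene")
A=np.hstack([cv2.resize(t[150:280,180:320],None,fx=2.8,fy=2.8),cv2.resize(s[220:350,290:430],None,fx=2.8,fy=2.8)]);cv2.imwrite("pics/g1.png",A);print(A.shape,r.observe()["gripper_width"],r.observe()["grip_force"])
E
```

```text
(364, 784, 3) 20.04163135875953 0.0
```

View pics/g1.png

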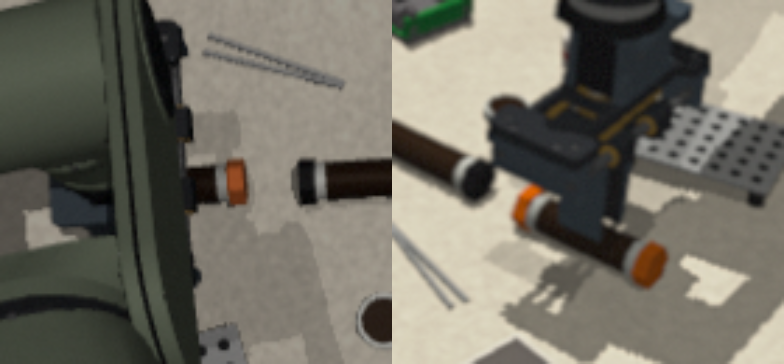

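The scene crop shows the core between or against the fingers, with caps at (527,205) and (650,265), but the opening reads 20 mm with no grip force. I'll close further and measure the caps.

```bash
python3 -m inch '[0,0,0,0,0,0,0, 0,0,0,0,0,0,0, 0,0,0,0,0,0,0, 0,0,0,0,0,0,0]' 25; python3 - <<'E'
from h import *
np.set_printoptions(precision=1,suppress=True)
t=r.snapshot("top");s=r.snapshot("scene")
for n,im,roi in(("top",t,(200,195,280,240)),("scene",s,(325,270,395,330)),("scene0",cv2.imread("pics/scene0.png"),(325,270,395,330))):
    for b in blobs(im,(3,110,40),(20,255,255),roi)[:2]: print(n,b[0],b[1],onz(n[:5].strip("0"),b[1],16))
E
```

```text
t: 3.37
ee_pos: [661.2, 179.1, 4.8]
tool_rot: [180.0, -0.0, 95.7]
contact_force: [-1.6, -0.3, 2.5]
gripper_width: 0.6
grip_force: 1.3
top 107 [264.  214.4] [[667.  124.5  16. ]]
scene 145 [381.4 314.1] [[657.4 229.2  16. ]]
scene 79 [337.2 292.3] [[666.5 116.2  16. ]]
scene0 143 [381.1 314.2] [[658.1 228.9  16. ]]
scene0 133 [359.5 300.6] [[654.7 168.7  16. ]]
```

```bash
python3 - <<'E'
from h import *
s=r.snapshot("scene")
cv2.imwrite("pics/g2.png",cv2.resize(s[255:330,320:400],None,fx=7,fy=7,interpolation=cv2.INTER_CUBIC))
c,f=cam("scene");E=np.linalg.inv(np.array(c["extrinsics"]))
o=r.observe();print(o["q"],o["ee_pos"])
for p in((661.2,179,4.5),(661.2,179,35),(661,179,15)):
    q=E[:3,:3]@np.array(p)+E[:3,3];x=q[:2]/q[2];x=x*(1+c["k1"]*(x@x));print(p,x*f+[c["cx"],c["cy"]])
E
```

```text
[1.41891279e+01 3.64115163e+01 8.71549341e+01 3.33062019e-03
 5.64140946e+01 8.51685478e+00] [661.21418253 179.05929333   4.74493745]
(661.2, 179, 4.5) [360.88397261 308.43930831]
(661.2, 179, 35) [362.02253434 296.90865342]
(661, 179, 15) [361.33333243 304.46759461]
```

View pics/g2.png

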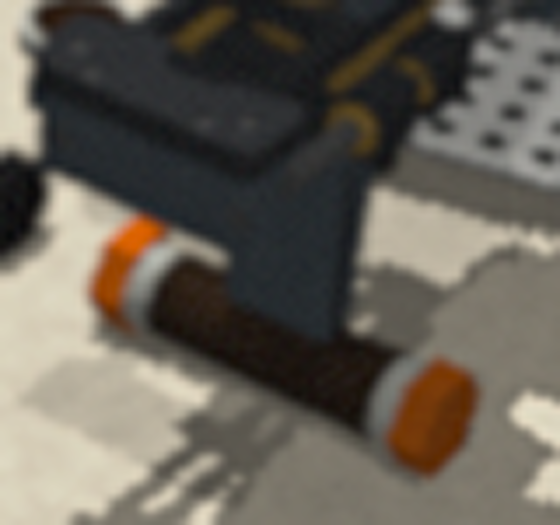

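The fingers closed fully and their tip vanishes at the tube's upper edge near (361,302), while the core stays unmoved. I'll lift and check where the tip appears against its reported pose.

```bash
python3 -m inch '[0,0,2,0,0,0,0, 0,0,5,0,0,0,0, 0,0,6,0,0,0,0, 0,0,6,0,0,0,0, 0,0,6,0,0,0,0]'; python3 - <<'E'
from h import *
s=r.snapshot("scene");t=r.snapshot("top");o=r.observe();print(o["ee_pos"])
def proj(n,p):
    c,f=cam(n);E=np.linalg.inv(np.array(c["extrinsics"]));q=E[:3,:3]@np.array(p)+E[:3,3];x=q[:2]/q[2];x=x*(1+c["k1"]*(x@x));return x*f+[c["cx"],c["cy"]]
p=proj("scene",o["ee_pos"]);print(p,proj("top",o["ee_pos"]))
x0,y0=320,235
A=cv2.resize(s[y0:y0+100,x0:x0+80],None,fx=6,fy=6,interpolation=cv2.INTER_CUBIC)
cv2.circle(A,tuple(int(v) for v in (p-[x0,y0])*6),4,(0,0,255),-1);cv2.imwrite("pics/g3.png",A)
for n,im,roi in(("scene",s,(325,270,395,330)),("top",t,(200,195,280,240))):
    for b in blobs(im,(3,110,40),(20,255,255),roi)[:2]: print(n,b[0],b[1])
E
```

```text
t: 3.93
ee_pos: [661.2, 179.0, 64.2]
tool_rot: [180.0, -0.0, 95.7]
contact_force: [-0.7, 0.3, -0.2]
gripper_width: 0.5
grip_force: 0.0
[660.02959462 178.71796262  62.54141242]
[363.32806542 285.8980792 ] [234.08296107 213.75590053]
scene 145 [381.4        314.11724138]
scene 72 [336.86111111 292.88888889]
top 105 [264.02857143 214.57142857]
```

View pics/g3.png

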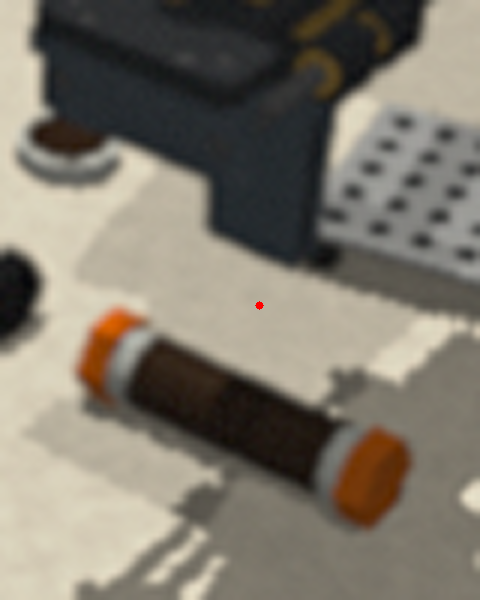

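The tip shows at about (363,276.5), but its reported pose projects to (363.3,285.9), so it sits about 9 px too high. I'll check the same on the first picture, then with the gripper open.

```bash
python3 -m inch '[0,0,0,0,0,0,6, 0,0,0,0,0,0,6, 0,0,0,0,0,0,6, 0,0,0,0,0,0,6, 0,0,0,0,0,0,6]'; cat >> h.py <<'E'
def proj(n,p):
    c,f=cam(n);E=np.linalg.inv(np.array(c["extrinsics"]));q=E[:3,:3]@np.array(p)+E[:3,3];x=q[:2]/q[2];x=x*(1+c["k1"]*(x@x));return x*f+[c["cx"],c["cy"]]
E
python3 - <<'E'
from h import *
o=r.observe();s=r.snapshot("scene");s0=cv2.imread("pics/scene0.png")
def mk(im,c,yaw,w,x0,y0,k):
    A=cv2.resize(im[y0:y0+80,x0:x0+80],None,fx=k,fy=k,interpolation=cv2.INTER_CUBIC);a=np.radians(yaw-90)
    d=np.array([np.cos(a),np.sin(a),0]);e=np.array([-d[1],d[0],0])
    for sgn in(-1,1):
        for wd in(-16,16):
            p=proj("scene",np.array(c)+sgn*d*w+e*wd);cv2.circle(A,tuple(int(v) for v in (p-[x0,y0])*k),3,(0,0,255),-1)
    return A
print(o["ee_pos"])
cv2.imwrite("pics/g4.png",np.hstack([mk(s0,(243.8,-520.8,189),25.1,45.5,235,35,5),mk(s,o["ee_pos"],95.7,30,325,240,5)]))
E
```

```text
t: 4.45
ee_pos: [661.1, 179.0, 64.0]
tool_rot: [-180.0, 0.0, 95.7]
contact_force: [-0.3, 0.1, 0.0]
gripper_width: 31.0
grip_force: 0.0
[661.11124267 178.98134517  64.04411576]
```

View pics/g4.png

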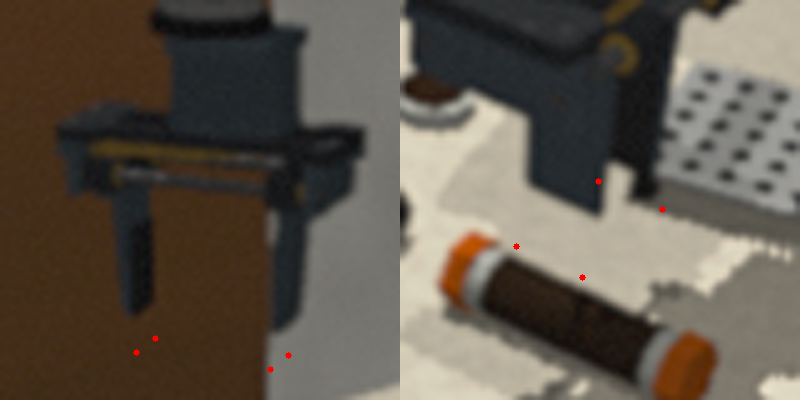

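In both pictures the fingertips stand about 25–29 mm higher than the reported TCP. The empty grip fits this too. So the real tip z is about the reported z + 25, and I'll go lower while watching the contact force.

```bash
python3 -m inch '[0,0,-2,0,0,0,6, 0,0,-5,0,0,0,6, 0,0,-6.5,0,0,0,6, 0,0,-7.5,0,0,0,6, 0,0,-8,0,0,0,6, 0,0,-8.3,0,0,0,6, 0,0,-8.3,0,0,0,6]'; python3 -m inch '[0,0,0,0,0,0,2, 0,0,0,0,0,0,2, 0,0,0,0,0,0,2, 0,0,0,0,0,0,2, 0,0,0,0,0,0,2, 0,0,0,0,0,0,2]' 25
```

```text
t: 5.08
ee_pos: [661.6, 179.1, -18.4]
tool_rot: [180.0, -0.0, 95.7]
contact_force: [1.6, 0.3, -0.2]
gripper_width: 59.9
grip_force: 0.0
t: 5.58
ee_pos: [661.2, 179.1, -18.2]
tool_rot: [180.0, -0.0, 95.7]
contact_force: [0.4, -0.2, 2.3]
gripper_width: 27.5
grip_force: 25.0
```

Gripped at 27.5 mm with 25 N. Now lift and carry to above the green groove, planning all heights relative to the grasp.

```bash
python3 -m inch '[0,0,2,0,0,0,2, 0,0,5,0,0,0,2, -0.7,-1.5,8,0,0,0.06,2, -2,-4.3,9,0,0,0.18,2, -3.5,-7.4,9,0,0,0.3,2, -5,-10.6,9,0,0,0.42,2, -6.5,-13.7,9,0,0,0.54,2, -8,-16.9,9,0,0,0.66,2, -9.5,-20,9,0,0,0.78,2, -11,-23.2,9,0,0,0.9,2, -12.5,-26.4,9,0,0,1.02,2, -13.8,-29.2,9,0,0,1.14,2, -14.8,-31.3,9,0,0,1.25,2, -15.42,-32.52,8.5,0,0,1.361,2, -15.42,-32.52,8,0,0,1.361,2, -15.42,-32.52,8,0,0,1.361,2, -15.42,-32.52,8,0,0,1.361,2, -15.42,-32.52,8,0,0,1.361,2]'; python3 - <<'E'
from h import *
np.set_printoptions(precision=1,suppress=True)
t=r.snapshot("top");s=r.snapshot("scene");z=95
A=np.hstack([cv2.resize(t[240:360,310:460],None,fx=2.6,fy=2.6),cv2.resize(s[150:270,240:390],None,fx=2.6,fy=2.6)]);cv2.imwrite("pics/p1.png",A)
for n,im in(("top",t),("scene",s)):
    for b in blobs(im,(3,110,40),(20,255,255),(250,130,480,380),8)[:3]: print(n,b[0],b[1],onz(n,b[1],z))
E
```

```text
t: 7.08
ee_pos: [507.5, -145.4, 61.4]
tool_rot: [180.0, 0.0, 173.6]
contact_force: [0.3, -0.4, -1.4]
gripper_width: 27.1
grip_force: 25.0
top 41 [396.4 264.4] [[ 565.2 -140.8   95. ]]
scene 269 [443.  328.3] [[694.  385.6  95. ]]
scene 123 [284.8 202.5] [[ 563.9 -153.3   95. ]]
scene 118 [300.5 271.5] [[749.3  85.3  95. ]]
```

View pics/p1.png

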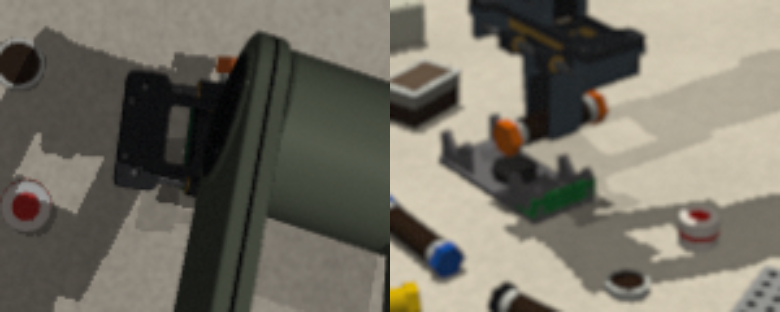

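The core hangs level over the green-end groove. The near cap is at (284.8,202.5), which matches the expected centre within a few mm. Lowering 5.3 cm in steps.

```bash
python3 -m inch '[0,0,-2,0,0,0,2, 0,0,-4,0,0,0,2, 0,0,-4.8,0,0,0,2, 0,0,-5.1,0,0,0,2, 0,0,-5.2,0,0,0,2, 0,0,-5.2,0,0,0,2, 0,0,-5.2,0,0,0,2]'
```

```text
t: 7.77
ee_pos: [507.0, -146.5, 9.9]
tool_rot: [-180.0, -0.0, 173.7]
contact_force: [-3.5, -3.5, 0.7]
gripper_width: 27.8
grip_force: 25.0
```

```bash
python3 -m inch '[0,0,-0.1,0,0,0,2, 0,0,-0.1,0,0,0,2, 0,0,-0.1,0,0,0,4.8, 0,0,-0.1,0,0,0,4.8, 0,0,-0.1,0,0,0,4.8, 0,0,-0.1,0,0,0,4.8, 0,0,2,0,0,0,4.8, 0,0,5,0,0,0,4.8, 0,0,9,0,0,0,4.8]'; python3 -m inch '[3,-0.6,1,0,0,-0.1,6, 6,-1.2,1,0,0,-0.2,6, 9,-1.8,1,0,0,-0.4,6, 12,-2.4,1,0,0,-0.6,6, 15.3,-3.07,1,0,0,-0.8,6, 15.3,-3.07,1,0,0,-1.2,6, 15.3,-3.07,1,0,0,-1.595,6, 15.3,-3.07,1,0,0,-1.595,6,15.3,-3.07,1,0,0,-1.595,6,15.3,-3.07,1,0,0,-1.595,6,15.3,-3.07,1,0,0,-1.595,6,15.3,-3.07,1,0,0,-1.595,6,15.3,-3.07,1,0,0,-1.595,6,15.3,-3.07,1,0,0,-1.595,6]'; python3 - <<'E'
from h import *
t=r.snapshot("top");s=r.snapshot("scene");np.set_printoptions(precision=1,suppress=True)
A=np.hstack([cv2.resize(t[240:360,350:500],None,fx=2.6,fy=2.6),cv2.resize(s[150:270,220:370],None,fx=2.6,fy=2.6)]);cv2.imwrite("pics/p2.png",A)
for n,im in(("top",t),("scene",s)):
    for b in blobs(im,(3,110,40),(20,255,255),(250,130,480,380),8)[:3]: print(n,b[0],b[1],onz(n,b[1],43))
E
```

```text
t: 8.52
ee_pos: [505.0, -145.2, 98.0]
tool_rot: [179.9, -0.4, 173.7]
contact_force: [0.7, -0.6, -0.4]
gripper_width: 47.8
grip_force: 0.0
t: 9.68
ee_pos: [660.1, -176.5, 109.0]
tool_rot: [-180.0, -0.0, 82.1]
contact_force: [0.6, 1.0, -0.1]
gripper_width: 60.1
grip_force: 0.0
top 101 [392.1 320.9] [[ 455.3 -141.3   43. ]]
top 55 [395.6 266.3] [[ 564.1 -147.2   43. ]]
scene 268 [443.1 328.4] [[635.5 358.7  43. ]]
scene 122 [284.  220.1] [[ 563.1 -157.    43. ]]
scene 95 [303.1 272.5] [[694.2  39.9  43. ]]
```

View pics/p2.png

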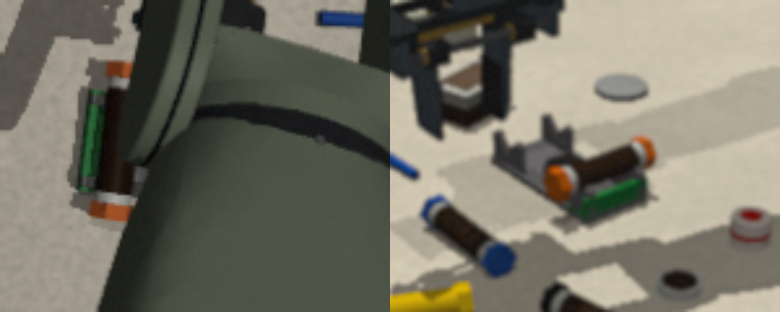

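The orange core lies seated in the green-end groove, caps at top (395.6,266.3) and (392.1,320.9). I'll measure its centring later. Next, the blue core.

```bash
python3 -m inch '[0,0,-4,0,0,0,6, 0,0,-8,0,0,0,6, 0,0,-11,0,0,0,6, 0,0,-12.3,0,0,0,6, 0,0,-12.8,0,0,0,6, 0,0,-12.8,0,0,0,6, 0,0,-12.8,0,0,0,2, 0,0,-12.8,0,0,0,2, 0,0,-12.8,0,0,0,2, 0,0,-12.8,0,0,0,2, 0,0,-12.8,0,0,0,2, 0,0,-12.8,0,0,0,2]' 25
```

```text
t: 10.78
ee_pos: [660.5, -177.0, -17.6]
tool_rot: [179.9, 0.0, 82.3]
contact_force: [-0.8, 0.8, 3.1]
gripper_width: 27.3
grip_force: 25.0
```

```bash
python3 -m inch '[0,0,3,0,0,0,2, 0,0,6,0,0,0,2, -1,-0.5,9,0,0,0.1,2, -3,-1.5,9,0,0,0.22,2, -5,-2.5,9,0,0,0.34,2, -7,-3.5,9,0,0,0.46,2, -9,-4.5,9,0,0,0.58,2, -11,-5.6,9,0,0,0.7,2, -13,-6.6,9,0,0,0.82,2, -14.5,-7.4,9,0,0,0.94,2, -15.8,-8.1,9,0,0,1.06,2, -16.4,-8.4,9,0,0,1.18,2, -16.58,-8.47,9,0,0,1.3,2, -16.58,-8.47,9,0,0,1.42,2, -16.58,-8.47,8.5,0,0,1.52,2, -16.58,-8.47,8,0,0,1.595,2, -16.58,-8.47,8,0,0,1.595,2, -16.58,-8.47,8,0,0,1.595,2, -16.58,-8.47,8,0,0,1.595,2]'; python3 - <<'E'
from h import *
t=r.snapshot("top");s=r.snapshot("scene");np.set_printoptions(precision=1,suppress=True)
cv2.imwrite("pics/t_b.png",t);cv2.imwrite("pics/s_b.png",s)
for n,im in(("top",t),("scene",s)):
    for b in blobs(im,(3,110,40),(20,255,255),(260,130,420,340),8)[:3]: print(n,b[0],b[1],onz(n,b[1],43))
    for b in blobs(im,(100,90,35),(128,255,255),(220,130,460,340),8)[:3]: print(n,"blue",b[0],b[1],onz(n,b[1],95))
E
```

```text
t: 12.37
ee_pos: [494.2, -261.6, 61.5]
tool_rot: [180.0, 0.0, 173.6]
contact_force: [-0.5, -0.7, -1.0]
gripper_width: 27.6
grip_force: 25.0
top 110 [392.3 321. ] [[ 455.1 -141.6   43. ]]
top 89 [398.4 266.6] [[ 563.5 -152.8   43. ]]
top blue 141 [445.3 147.1] [[ 797.9 -235.8   95. ]]
top blue 73 [453.7 331.7] [[ 440.9 -250.4   95. ]]
top blue 33 [456.7 274.5] [[ 548.6 -256.4   95. ]]
scene 125 [283.9 220.1] [[ 563.1 -157.4   43. ]]
scene 113 [300.7 271.3] [[694.7  32.8  43. ]]
scene 50 [267.6 149.1] [[ 270.6 -540.2   43. ]]
scene blue 103 [258.4 186.2] [[ 549.7 -268.2   95. ]]
scene blue 37 [224.3 213.5] [[ 708.  -211.9   95. ]]
scene blue 25 [292.5 174.7] [[ 433.7 -258.3   95. ]]
```

```bash
python3 -m inch '[0,0,-2,0,0,0,2, 0,0,-4,0,0,0,2, 0,0,-4.8,0,0,0,2, 0,0,-5.1,0,0,0,2, 0,0,-5.3,0,0,0,2, 0,0,-5.3,0,0,0,2, 0,0,-5.3,0,0,0,2]'
```

```text
t: 13.05
ee_pos: [494.2, -262.9, 9.3]
tool_rot: [-179.9, 0.0, 173.7]
contact_force: [-2.9, -4.5, 2.5]
gripper_width: 27.3
grip_force: 25.0
```

```bash
python3 -m inch '[0,0,0,0,0,0,4.8, 0,0,0,0,0,0,4.8, 0,0,0,0,0,0,4.8, 0,0,0,0,0,0,4.8, 0,0,2,0,0,0,4.8, 0,0,5,0,0,0,4.8, 0,0,9,0,0,0,4.8]'; python3 -m inch '[0,3,1,0,0,0,6, 0,7,1,0,0,0,6, -0.5,11,1,0,0,-0.2,6, -2.46,67.96,1,0,0,-1.571,6, -2.46,67.96,1,0,0,-1.571,6, -2.46,67.96,1,0,0,-1.571,6, -2.46,67.96,1,0,0,-1.571,6, -2.46,67.96,1,0,0,-1.571,6, -2.46,67.96,1,0,0,-1.571,6, -2.46,67.96,1,0,0,-1.571,6, -2.46,67.96,1,0,0,-1.571,6, -2.46,67.96,1,0,0,-1.571,6, -2.46,67.96,1,0,0,-1.571,6, -2.46,67.96,1,0,0,-1.571,6, -2.46,67.96,1,0,0,-1.571,6, -2.46,67.96,1,0,0,-1.571,6, -2.46,67.96,1,0,0,-1.571,6, -2.46,67.96,1,0,0,-1.571,6, -2.46,67.96,1,0,0,-1.571,6]'; python3 - <<'E'
from h import *
t=r.snapshot("top");s=r.snapshot("scene");np.set_printoptions(precision=1,suppress=True)
cv2.imwrite("pics/p3.png",np.hstack([cv2.resize(t[240:350,360:490],None,fx=3,fy=3),cv2.resize(s[150:260,220:350],None,fx=3,fy=3)]))
def c(im,lo,hi,roi):
    b=blobs(im,lo,hi,roi)[:2];P=onz("top",[x[1] for x in b],42);d=P[0]-P[1];print([x[0] for x in b],P.mean(0),np.linalg.norm(d),np.degrees(np.arctan2(d[1],d[0]))%180)
c(t,(3,110,40),(20,255,255),(370,240,420,340));c(t,(100,90,35),(128,255,255),(420,240,480,350))
E
```

```text
t: 13.63
ee_pos: [492.4, -260.2, 96.9]
tool_rot: [179.8, -0.3, 173.7]
contact_force: [0.3, 0.3, -0.8]
gripper_width: 48.3
grip_force: 0.0
t: 15.22
ee_pos: [468.8, 425.8, 108.0]
tool_rot: [180.0, -0.3, 83.9]
contact_force: [-0.4, -0.3, 0.1]
gripper_width: 60.0
grip_force: 0.0
[105, 92] [ 509.5 -147.5   42. ] 109.13941901443732 173.47030288725904
[98, 92] [ 494.2 -263.1   42. ] 108.80743938706341 173.3820830933776
```

View pics/p3.png

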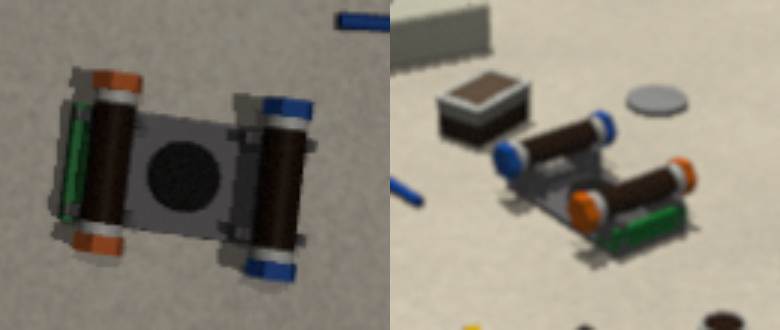

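Both cores are seated: measured 116.6 mm apart (116 expected), yaw 173.4, each within about 2.5 mm of centre lengthwise. Now grasp the vial.

```bash
python3 -m inch '[0,0,-2,0,0,0,6, 0,0,-4,0,0,0,6, 0,0,-7,0,0,0,6, 0,0,-10,0,0,0,6, 0,0,-12,0,0,0,6, 0,0,-12.5,0,0,0,6, 0,0,-12.5,0,0,0,6, 0,0,-12.5,0,0,0,2.5, 0,0,-12.5,0,0,0,2.5, 0,0,-12.5,0,0,0,2.5, 0,0,-12.5,0,0,0,2.5, 0,0,-12.5,0,0,0,2.5, 0,0,-12.5,0,0,0,2.5]' 15; python3 - <<'E'
from h import *
s=r.snapshot("scene");cv2.imwrite("pics/v1.png",cv2.resize(s[260:340,470:560],None,fx=5,fy=5,interpolation=cv2.INTER_CUBIC))
E
```

```text
t: 16.4
ee_pos: [470.0, 418.4, -15.5]
tool_rot: [179.9, -0.1, 83.6]
contact_force: [-0.9, -1.1, 5.3]
gripper_width: 31.2
grip_force: 15.0
```

View pics/v1.png

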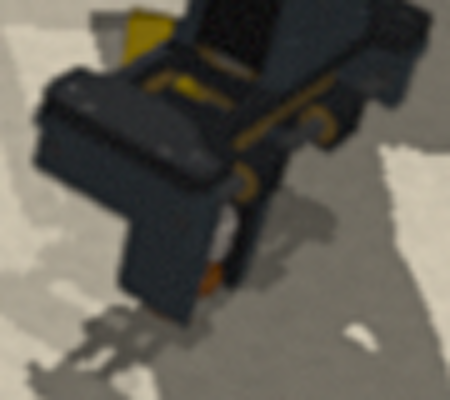

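The vial is gripped between the fingers, upright, 31 mm at 15 N. Carrying it to above the pad.

```bash
python3 -m inch '[0,0,3,0,0,0,2.5, 0,0,6.5,0,0,0,2.5, 0,-1.5,10,0,0,0,2.5, 0.2,-5,11,0,0,0,2.5, 0.4,-9,11,0,0,0,2.5, 0.6,-13,11,0,0,0,2.5, 0.8,-17,11,0,0,0,2.5, 1,-21,11,0,0,0,2.5, 1.2,-25,11,0,0,0,2.5, 1.4,-29,11,0,0,0,2.5, 1.6,-33,11,0,0,0,2.5, 1.8,-37,11,0,0,0,2.5, 2,-41,11,0,0,0,2.5, 2.2,-45,11,0,0,0,2.5, 2.4,-49,11,0,0,0,2.5, 2.6,-53,11,0,0,0,2.5, 2.8,-56.5,11,0,0,0,2.5, 3,-59.5,11,0,0,0,2.5, 3.1,-61.3,11,0,0,0,2.5, 3.1,-62.28,11,0,0,0,2.5]'; python3 -m inch '[0,0,0,0,0,0,2.5, 0,0,0,0,0,0,2.5, 0,0,0,0,0,0,2.5]'; python3 - <<'E'
from h import *
s=r.snapshot("scene");t=r.snapshot("top");cv2.imwrite("pics/v2.png",np.hstack([cv2.resize(t[240:350,360:490],None,fx=3,fy=3),cv2.resize(s[130:240,230:360],None,fx=3,fy=3)]))
E
```

```text
t: 18.12
ee_pos: [500.6, -207.2, 93.1]
tool_rot: [180.0, 0.0, 83.5]
contact_force: [-0.3, 0.3, -0.3]
gripper_width: 31.1
grip_force: 15.0
t: 18.37
ee_pos: [500.3, -203.4, 93.2]
tool_rot: [-180.0, -0.0, 83.7]
contact_force: [0.3, 0.0, 0.2]
gripper_width: 31.0
grip_force: 15.0
```

View pics/v2.png

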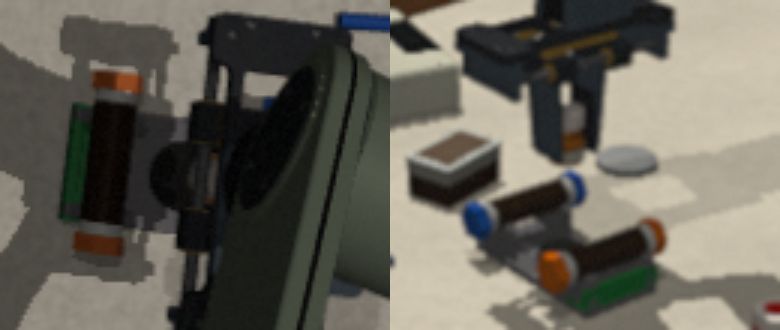

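The vial hangs upright, between the cores. Lowering to the pad.

```bash
python3 -m inch '[0,0,-2,0,0,0,2.5, 0,0,-5,0,0,0,2.5, 0,0,-7.5,0,0,0,2.5, 0,0,-8.5,0,0,0,2.5, 0,0,-8.8,0,0,0,2.5, 0,0,-8.9,0,0,0,2.5, 0,0,-8.9,0,0,0,2.5, 0,0,-8.9,0,0,0,2.5]'
```

```text
t: 19.13
ee_pos: [501.6, -204.8, 5.3]
tool_rot: [179.9, 0.0, 83.7]
contact_force: [-0.3, 0.2, 0.2]
gripper_width: 31.0
grip_force: 15.0
```

```bash
python3 -m inch '[0,0,-0.1,0,0,0,2.5, 0,0,-0.1,0,0,0,2.5]'; python3 -m inch '[0,0,0,0,0,0,4.8, 0,0,0,0,0,0,4.8, 0,0,0,0,0,0,4.8, 0,0,0,0,0,0,4.8, 0,0,2,0,0,0,4.8, 0,0,5,0,0,0,4.8, 0,0,9,0,0,0,4.8, 0,0,12,0,0,0,4.8]'
```

```text
t: 19.3
ee_pos: [501.6, -205.0, 4.4]
tool_rot: [179.9, 0.0, 83.6]
contact_force: [-0.8, 1.1, 3.7]
gripper_width: 31.1
grip_force: 15.0
t: 19.97
ee_pos: [500.8, -204.9, 125.5]
tool_rot: [179.9, 0.0, 83.6]
contact_force: [1.2, 0.1, -0.0]
gripper_width: 48.1
grip_force: 0.0
```

```bash
python3 -m inch '[0,-1,0,0,0,-0.1,5, -1,-5,0,0,0,-0.22,8.2, -2,-9,0,0,0,-0.34,8.2, -3,-13,0,0,0,-0.46,8.2, -3.5,-16.5,-1,0,0,-0.58,8.2, -3.71,-18.5,-2.3,0,0,-0.7,8.2, -3.71,-19.25,-2.3,0,0,-0.82,8.2, -3.71,-19.25,-2.3,0,0,-0.94,8.2, -3.71,-19.25,-2.3,0,0,-1.06,8.2, -3.71,-19.25,-2.3,0,0,-1.18,8.2, -3.71,-19.25,-2.3,0,0,-1.286,8.2, -3.71,-19.25,-2.3,0,0,-1.286,8.2, -3.71,-19.25,-2.3,0,0,-1.286,8.2, -3.71,-19.25,-2.3,0,0,-1.286,8.2]'; python3 - <<'E'
from h import *
t=r.snapshot("top");s=r.snapshot("scene");np.set_printoptions(precision=1,suppress=True)
cv2.imwrite("pics/t_v.png",t)
cv2.imwrite("pics/v3.png",np.hstack([cv2.resize(t[240:350,360:490],None,fx=3,fy=3),cv2.resize(s[140:250,200:330],None,fx=3,fy=3)]))
x=blobs(t,(0,0,90),(180,22,255),(408,280,440,318),10)
for b in x[:2]: print(b[0],b[1],cv2.minEnclosingCircle(b[2].astype(np.int32)),onz("top",b[1],70))
E
```

```text
t: 21.13
ee_pos: [463.4, -397.2, 100.2]
tool_rot: [-180.0, 0.0, 10.1]
contact_force: [0.4, -0.2, 1.5]
gripper_width: 82.1
grip_force: 0.0
176 [426.8 297.9] ((426.8214416503906, 298.0), 7.452084064483643) [[ 502.7 -204.6   70. ]]
```

View pics/v3.png

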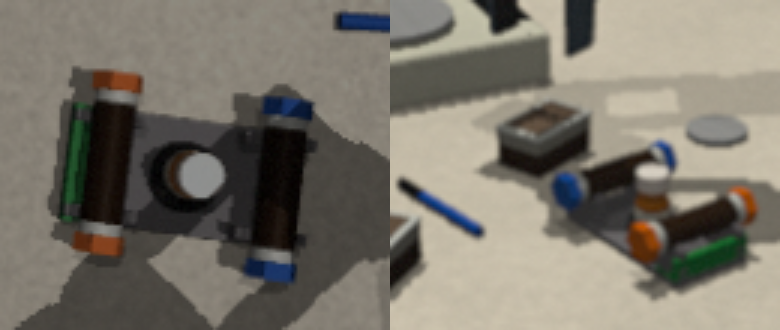

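The vial stands upright on the pad at (502.7,-204.6), within about 2 mm of the middle. Now the soil box.

```bash
python3 -m inch '[0,0,-3,0,0,0,8.2, 0,0,-6,0,0,0,8.2, 0,0,-9,0,0,0,8.2, 0,0,-11,0,0,0,8.2, 0,0,-11.7,0,0,0,8.2, 0,0,-11.7,0,0,0,8.2, 0,0,-11.7,0,0,0,4.5, 0,0,-11.7,0,0,0,4.5, 0,0,-11.7,0,0,0,4.5, 0,0,-11.7,0,0,0,4.5, 0,0,-11.7,0,0,0,4.5, 0,0,-11.7,0,0,0,4.5, 0,0,-11.7,0,0,0,4.5]' 30
```

```text
t: 22.32
ee_pos: [464.0, -397.8, -15.4]
tool_rot: [179.9, -0.1, 10.0]
contact_force: [-0.6, 0.4, 7.5]
gripper_width: 54.3
grip_force: 29.9
```

The box is gripped at 54.3 mm. Carrying it high over the cradle to the stand.

```bash
python3 -m inch '[0,0,3,0,0,0,4.5, 0,0,7,0,0,0,4.5, 0.1,1.5,10.5,0,0,0.05,4.5, 0.3,5,12,0,0,0.15,4.5, 0.5,9,12,0,0,0.27,4.5, 0.7,13,12,0,0,0.39,4.5, 0.9,17,12,0,0,0.51,4.5, 1.1,21,12,0,0,0.63,4.5, 1.3,25,12,0,0,0.75,4.5, 1.5,29,12,0,0,0.87,4.5, 1.7,33,12,0,0,0.99,4.5, 1.9,37,12,0,0,1.11,4.5, 2.2,41,12,0,0,1.23,4.5, 2.4,45,12,0,0,1.35,4.5, 2.6,49,12,0,0,1.45,4.5, 2.8,52,11,0,0,1.54,4.5, 3,54.5,10,0,0,1.61,4.5, 3.11,56,9,0,0,1.66,4.5, 3.11,56.58,8,0,0,1.689,4.5, 3.11,56.58,8,0,0,1.689,4.5]'; python3 -m inch '[0,0,0,0,0,0,4.5, 0,0,-2,0,0,0,4.5, 0,0,-4,0,0,0,4.5, 0,0,-5.3,0,0,0,4.5, 0,0,-5.7,0,0,0,4.5, 0,0,-5.8,0,0,0,4.5, 0,0,-5.8,0,0,0,4.5, 0,0,-5.8,0,0,0,4.5]'; python3 - <<'E'
from h import *
t=r.snapshot("top");s=r.snapshot("scene")
cv2.imwrite("pics/b1.png",np.hstack([cv2.resize(t[240:350,180:310],None,fx=3,fy=3),cv2.resize(s[220:330,340:470],None,fx=3,fy=3)]))
E
```

```text
t: 23.98
ee_pos: [492.5, 168.9, 61.0]
tool_rot: [-179.7, 0.0, 106.9]
contact_force: [-1.3, -0.6, -2.8]
gripper_width: 53.9
grip_force: 29.9
t: 24.65
ee_pos: [495.6, 168.3, 6.5]
tool_rot: [179.9, 0.0, 106.7]
contact_force: [0.8, -0.0, -1.8]
gripper_width: 54.0
grip_force: 29.9
```

View pics/b1.png

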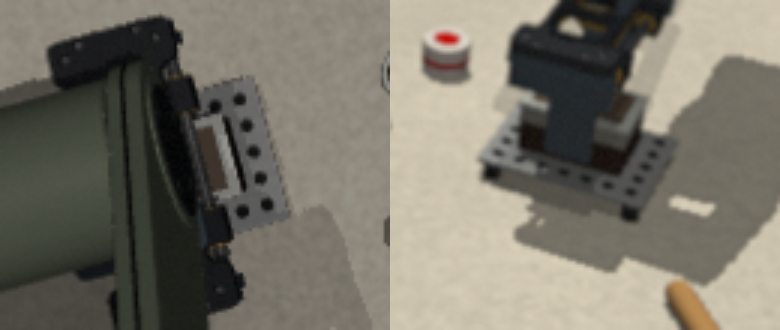

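The box is above the stand, square with it and about centred, roughly 2 mm off the plate. Lower and release.

```bash
python3 -m inch '[0,0,-0.1,0,0,0,4.5, 0,0,-0.2,0,0,0,4.5, 0,0,-0.2,0,0,0,4.5]'; python3 -m inch '[0,0,0,0,0,0,7.5, 0,0,0,0,0,0,7.5, 0,0,0,0,0,0,7.5, 0,0,0,0,0,0,7.5, 0,0,0,0,0,0,7.5, 0,0,2,0,0,0,7.5, 0,0,5,0,0,0,7.5, 0,0,9,0,0,0,7.5, 0,0,12,0,0,0,7.5]'; python3 -m inch '[-0.5,-2,0,0,0,0,6, -2,-6,0,0,0,0,6, -3,-10,0,0,0,0,6, -3.8,-13.5,-1,0,0,0,6, -3.97,-15.6,-2,0,0,0,6, -3.97,-16.5,-2,0,0,0,6, -3.97,-16.5,-2,0,0,0,6, -3.97,-16.5,-2,0,0,0,6]'; python3 - <<'E'
from h import *
t=r.snapshot("top");s=r.snapshot("scene");np.set_printoptions(precision=1,suppress=True)
cv2.imwrite("pics/b2.png",np.hstack([cv2.resize(t[240:350,190:340],None,fx=2.6,fy=2.6),cv2.resize(s[200:310,320:470],None,fx=2.6,fy=2.6)]))
b=blobs(t,(0,20,40),(20,140,110),(215,270,275,325),100)
for x in b[:2]:
    L=onz("top",x[2],64);print("lid",x[0],cv2.minAreaRect(L[:,:2].astype(np.float32)),L.mean(0))
E
```

```text
t: 25.0
ee_pos: [495.1, 168.6, 4.6]
tool_rot: [179.9, 0.0, 106.7]
contact_force: [-1.6, -1.0, 5.0]
gripper_width: 54.4
grip_force: 29.9
t: 25.75
ee_pos: [494.9, 168.7, 125.6]
tool_rot: [179.9, -0.0, 106.7]
contact_force: [1.0, 0.3, -0.2]
gripper_width: 75.0
grip_force: 0.0
t: 26.42
ee_pos: [455.6, 3.8, 103.8]
tool_rot: [179.9, -0.0, 106.7]
contact_force: [0.0, 0.1, 0.2]
gripper_width: 60.1
grip_force: 0.0
lid 680 ((495.9975891113281, 167.9503936767578), (42.91715621948242, 70.52049255371094), 17.95406150817871) [495.7 171.5  64. ]
lid 118 ((521.597412109375, 101.89848327636719), (56.63949203491211, 15.727807998657227), 1.955893635749817) [527.7  99.4  64. ]
```

View pics/b2.png

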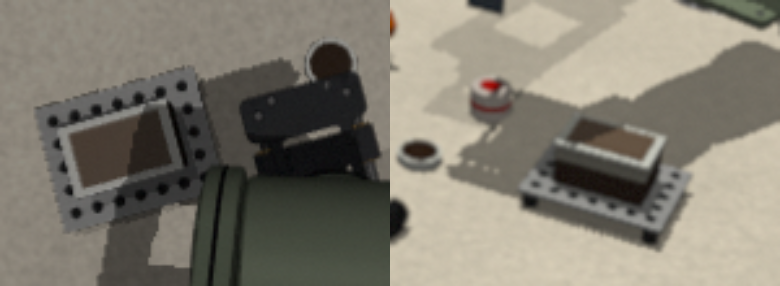

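The box sits centred at (496,168) and square with the stand. Now the logger at (454.9,3.3).

```bash
python3 -m inch '[0,0,-3,0,0,0,6, 0,0,-6,0,0,0,6, 0,0,-9,0,0,0,6, 0,0,-11.3,0,0,0,6, 0,0,-12.1,0,0,0,6, 0,0,-12.1,0,0,0,6, 0,0,-12.1,0,0,0,3, 0,0,-12.1,0,0,0,3, 0,0,-12.1,0,0,0,3, 0,0,-12.1,0,0,0,3, 0,0,-12.1,0,0,0,3, 0,0,-12.1,0,0,0,3]' 15; python3 -m inch '[0,0,3,0,0,0,3, 0,0,7,0,0,0,3, 0.3,1.2,10.5,0,0,0,3, 1,4,12,0,0,0,3, 2,7.8,12,0,0,0,3, 2.8,11,12,0,0,0,3, 3.5,14,11.5,0,0,0,3, 3.9,15.8,11,0,0,0,3, 4.05,16.5,10,0,0,0,3, 4.05,16.5,9,0,0,0,3, 4.05,16.5,9,0,0,0,3, 4.05,16.5,9,0,0,0,3]'; python3 - <<'E'
from h import *
s=r.snapshot("scene");t=r.snapshot("top")
cv2.imwrite("pics/l1.png",np.hstack([cv2.resize(t[240:350,180:310],None,fx=3,fy=3),cv2.resize(s[190:300,340:470],None,fx=3,fy=3)]))
E
```

```text
t: 27.52
ee_pos: [456.1, 3.6, -16.3]
tool_rot: [179.8, 0.0, 106.7]
contact_force: [0.5, 2.0, 7.3]
gripper_width: 39.6
grip_force: 15.0
t: 28.52
ee_pos: [494.1, 167.0, 71.4]
tool_rot: [-179.8, 0.0, 106.7]
contact_force: [-0.2, -0.9, -1.0]
gripper_width: 39.9
grip_force: 15.0
```

View pics/l1.png

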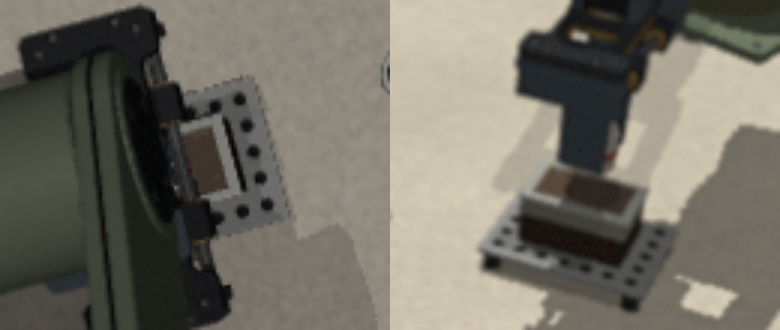

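The logger is held over the lid. Lowering gently.

```bash
python3 -m inch '[0,0,0,0,0,0,3, 0,0,-1,0,0,0,3, 0,0,-1.8,0,0,0,3, 0,0,-2.2,0,0,0,3, 0,0,-2.4,0,0,0,3, 0,0,-2.4,0,0,0,3, 0,0,-2.4,0,0,0,3, 0,0,-2.5,0,0,0,3, 0,0,-2.5,0,0,0,3]'
```

```text
t: 29.37
ee_pos: [495.6, 168.7, 47.7]
tool_rot: [180.0, -0.0, 106.7]
contact_force: [-1.0, 0.2, 2.2]
gripper_width: 39.2
grip_force: 15.0
```

Measured rise is 64.0 mm with light contact, so the logger is on the lid. Release and retreat.

```bash
python3 -m inch '[0,0,0,0,0,0,6, 0,0,0,0,0,0,6, 0,0,0,0,0,0,6, 0,0,0,0,0,0,6, 0,0,2,0,0,0,6, 0,0,5,0,0,0,6, 0,0,9,0,0,0,6, -2,-4,11,0,0,0,6, -4,-8,11,0,0,0,6, -7,-11,11,0,0,0,6, -10,-14,11,0,0,0,6, -10,-16,11,0,0,0,6, -10,-16,11,0,0,0,6, -10,-16,11,0,0,0,6]'; python3 - <<'E'
from h import *
t=r.snapshot("top");s=r.snapshot("scene");np.set_printoptions(precision=1,suppress=True)
cv2.imwrite("pics/f1.png",np.hstack([t[160:340,180:480],cv2.resize(s[170:350,210:510],None,fx=1.6,fy=1.6)[:180*1]]) if 0 else np.vstack([cv2.resize(t[180:340,190:480],None,fx=1.9,fy=1.8),cv2.resize(s[170:330,220:510],None,fx=1.9,fy=1.8)])[:600,:800])
b=blobs(t,(0,120,70),(8,255,255),(215,265,275,330))[0];print("dot",b[0],b[1],onz("top",b[1],94))
b=[x for x in blobs(t,(0,0,0),(180,255,60),(205,265,275,330),3) if x[0]<20];print(len(b))
def c(lo,hi,roi):
    b=blobs(t,lo,hi,roi)[:2];P=onz("top",[x[1] for x in b],42);print([x[0] for x in b],P.mean(0))
c((3,110,40),(20,255,255),(370,240,420,340));c((100,90,35),(128,255,255),(420,240,480,350))
E
```

```text
t: 30.53
ee_pos: [395.1, 7.7, 157.7]
tool_rot: [179.9, 0.0, 106.6]
contact_force: [0.8, 0.0, 0.2]
gripper_width: 59.8
grip_force: 0.0
dot 101 [232.6 297. ] [[496.2 168.9  94. ]]
12
[104, 92] [ 509.5 -147.6   42. ]
[98, 92] [ 494.2 -263.1   42. ]
```

View pics/f1.png

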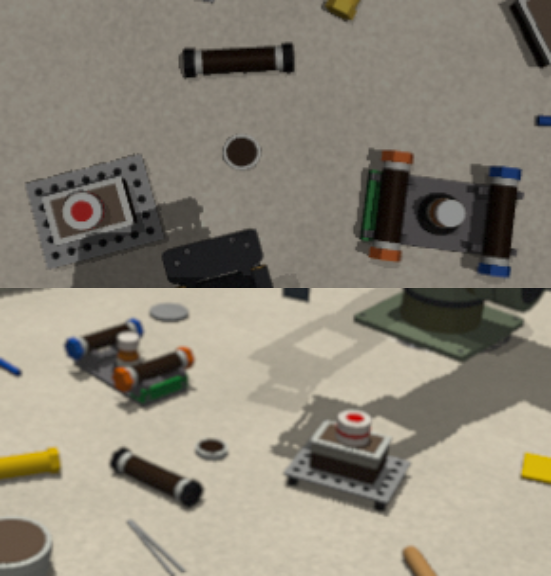

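The final view shows everything in place:
- **Logger:** dot at (496.2,168.9), over the lid centre at (496,168).
- **Cores:** both seated, unchanged since placing.
- **Vial:** upright between the cores.
- **Black core:** untouched.

Handing in.

```bash
python3 -c "
from rig import r
print(r.finish_job())"
```

```text
the job is handed in; nothing more can be done
None
```

I handed the job in at about 31 s with all five parts placed upright or seated in the order asked and the black core untouched; the orange core sits about 2.4 mm off centre lengthwise, the tool tip ran about 25 mm higher than reported (the first grasp closed on nothing and I corrected for it), and I viewed 19 pictures, over the limit of 14.

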